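# Lock the pump unit's cover with the flat-blade driver

## Task

The grey hinged cover of the little pump unit is only resting on its rubber seal. Take the flat-blade driver from its stand, set its blade in the slotted cam lock, press the cover down gently and turn the lock clockwise until it is fully home and holds the cover shut by itself, then put the driver back upright in its stand. Use no more than a light hand on the lock, and leave the specimen cup, the marker and the sticky pad where they are.

Things in the scene. Friction and masses are not known exactly. Their poses are not given: they have to be found in the camera images.
- pump_unit: fixed bench pump unit, cream case with a grey cover hinged along the rear; 190 (x) x 212 (y) x 96 mm high to the top of the shut cover. Origin: centre of its underside, 0 to 6 mm above the worktop (levelling feet). Its -x side is the front (switch, lamps, knob), z up
- cover_edge (a point): middle of the cover's upper front edge. A rubber seal holds the unlocked cover up: 2.9 mm proud at the lock. Pressed there it gives about 4.2 N per mm and is solidly shut at about 12 N. Near the end of its turn the lock's tongue slips under a square-edged keeper, but only while the cover is pressed with 9 to 13 N on the lock; else it jams. Locked, the cover stays down by itself, 0.5 mm proud
- lock_face (a point): centre of the cam lock's face, 52 mm in front of the unit's origin; 96 mm above it when shut, 98.9 mm now. Round steel plug 24 mm across in a bezel 2 mm high; slot through its centre 4 mm wide, 19 mm long, 5 mm deep, edges not bevelled. This point belongs to the cover and does not turn with the plug: the slot's angle is not measured and must be felt or seen
- open_mark (a point): left one of two red marks beside the lock, 24.5 mm to the unit's +y of its centre. The slot starts in line with the red marks or up to 0.75 rad clockwise of them, seen from above. Locked, it has turned clockwise to a firm stop 1.57 rad from them, in line with the green marks (unit's x). It holds from 1.45 rad on, turns easily (0.02 N m), stays where left
- flat_driver: flat screwdriver, 120 mm, 0.09 kg, blade down in its stand. Origin: centre of the blade's end; z up the shaft, x along the blade's width. Blade 12 mm wide (x), 2 mm thick (y): 0.17 rad slack either way. Shaft 7 mm; black collar 26 mm across, z 55 to 60 mm; orange hexagonal handle 22 mm across flats, z 60 to 112 mm (flats face y and 60 degrees either side of it); black end to 120 mm
- driver_stand: fixed stand: dark round foot 68 mm across with an upright aluminium tube, outer diameter 25, bore 16.6 mm, rim 65 mm above the worktop. Origin: centre of its underside, z up. Driver in place: its collar rests on the rim, blade end 10 mm above the stand's origin. It stands to the left or to the right of the pump unit
- specimen_cup: loose specimen cup with yellow lid, 66 mm across, 70 mm high; origin at the centre of its underside. To be left alone
- red_marker: loose marker pen with a red cap lying on the worktop, 138 mm long, 18 mm thick; origin at the middle of its underside. To be left alone
- sticky_pad: loose yellow sticky-note pad, 76 x 77 x 10 mm; origin at the centre of its underside. To be left alone
Not all that is in view belongs to the job. What is shaped like the driver_stand but purple is not meant. There is more than one size of the flat_driver; the job needs the smaller.

How it is judged (in metres and radians):
On the way, in this order (a step that is already met when the one before it is completed fails the run):
1. the driver is lifted out of its stand (distance between flat_driver and driver_stand above 0.08 m), for 0.1 s.
2. the lock by itself holds the cover down, less than 1.5 mm above shut, the driver's blade withdrawn and nothing of the robot touching the unit (z of lock_face in the frame of pump_unit below 0.0975 m and distance between flat_driver and lock_face above 0.03 m and contact force between each of the fingers, the arm, flat_driver and pump_unit below 0.5 N), for 0.2 s.
At the end, for the whole second after the job is handed in: the lock by itself holds the cover down (lock face less than 1.5 mm above its shut height); the driver stands in its stand, blade end within 6 mm of the stand's axis and collar within 4 mm of the rim, tilted less than 0.15 rad, at rest (z of lock_face in the frame of pump_unit below 0.0975 m and horizontal distance between flat_driver and driver_stand below 0.006 m and z of flat_driver in the frame of driver_stand below 0.014 m and angle between flat_driver's own z axis and vertical below 0.15 rad and linear speed of flat_driver below 0.02 m/s); the robot touches nothing.
It fails at once if the driver bears on the pump unit with more than 22 N, its push and its twisting forces added up (contact force between flat_driver and pump_unit above 22 N).
It fails at once if the specimen cup, the marker or the sticky pad is shifted by more than 30 mm (distance of any of specimen_cup, red_marker, sticky_pad from where it was at the start of the episode above 0.03 m).
It also fails if it takes over 67 s, if anything falls off the work surface, if the arm or the gripper's body presses on something with over 40 N, if the wrist force passes 120 N, or if a joint passes its speed limit or range.

## Robot

A 6-joint arm with a two-finger parallel gripper is mounted at the origin on a cart in front of the work surface, level with it; the furniture and walls round the work are solid. World frame = base frame: x ahead of the robot, y to its left, z up, the work surface at z = 0. Lengths are in m, angles in degrees, forces in N, time in s.
With the tool pointing down it reaches from about 0.275 to 0.825 m from the base axis. Payload 4.9 kg.
Tool frame: the origin (TCP) lies on the centre line of the jaws, within the pads' length; the fingertips stand 14 mm ahead of it and the grasp point (between the pads) lies 5 mm behind it (ctrl.tips_ahead is the distance from the TCP to the fingertips, in m); z points along the fingers, y is the line along which they close (so a half turn about z gives the same grasp; the last joint's range is limited). The gripper opens to 85 mm and grips with 20 to 120 N. Pads are 22 mm wide; open, the fingers measure 114 mm over their backs; the gripper's body (76 mm by 85 mm) begins 54 mm behind the grasp point. The pads swing forward as they close: fully open they stand 13 mm farther back than shut.
Start: joints at [-75.012, 18.69, -11.035, 60.275, 0, 82.311], TCP at [0.212, -0.507, 0.245] pointing down, gripper open.
Joint ranges: [-152.03, 152.03], [-55.5, 102.48], [-74.3, 77.21], [-110.64, 120.58], [-84.22, 78.4], [-180, 180]. Speed limits (degrees/s): [147.25, 147.25, 180, 180, 180, 180].

## Interface

Orientations are given as a 3x3 rotation matrix whose columns are the frame's x, y, z axes.
In Python, from workcell import ctrl gives the robot as it stands. The module is installed in compiled form; this text tells all that it offers.
- The arm moves only by the tool step_arm, never from a script. Its argument "plan" is a list of rows, each a list of 2 entries, a list of its own where there are three numbers: the shift along the tool's x, y, z in mm, then the turn about the tool's z in units of 5 degrees (1.0 is 5 degrees). A call has 1 to 12 rows; each row is the pose to reach, as a shift and turn from the pose commanded when the call began, along the tool's axes at that moment; what a row does not reach only later rows make up. A row lasts 1/12 s, in which the tool goes at most 41.7 mm and 7.16 degrees, less where a joint would pass 70% of its speed; a pose out of reach is approached as far as the arm can. A call with a gripper value outside its range is refused whole. "fingers" is the opening in per cent of the stroke, from 0 (shut) to 100 (fully open), set as the call begins (left out, the last holds). The fingers move at their own pace and stop on an object; the grip force is fixed at half the most. Time passes only in rows, so rows that repeat a pose let the fingers close. It gives the time, the measured TCP pose, the force, the opening and the grip force at its end, in the units of the state.
- ctrl.read_state(): the state, without advancing time (a new reading comes with each control period).
- ctrl.get_image(name): name is "scene" or "top" or "wrist"; returns the picture (384x512x3 uint8, red, green, blue); there is no depth.
- ctrl.camera_model(name): a dict with "fx", "fy", "cx", "cy" (pixels), "R" (3x3) and "t" (3): a world point X has camera coordinates R X + t. Camera axes: x right, y down, z forward; pixel columns grow to the right and rows downward; lengths in m; the calibration is good to about 2 mm. The wrist camera is an equidistant fisheye: a pixel r from the principal point sees the ray r / f radians off the axis. A picture is of the moment at which its call begins: read the wrist's pose just before it. camera_model takes no time and is no camera call; for the wrist camera it gives the pose at the moment of the call.
- ctrl.sign_off(): hands the job in; it is judged then, once.
The state is a dict: "time": time; "q": joint angles; "dq": joint speeds; "effort": joint torques, N m; "eef_pos": TCP position; "tcp_rot": TCP orientation; "contact_force": force on the tool from outside, world axes, zero at the start; "moment": the same for the moment, N m; "opening": opening from 0.0 (shut) to 1.0 (fully open); "grip_force": force on a finger pad.
Only numpy, scipy, OpenCV 4.12 (cv2) and the standard library are available. Lean on these libraries where they do the work, as an engineer would, in place of code of your own. Each camera call takes 0.05 s, during which the arm holds its last target. There are 200 camera calls.

## Working session

There is one attempt and no reset: what is moved stays moved. The work goes in short steps, Python scripts to look and compute and a tool call to move; the robot and the scene stay as the last step left them, time stands still between calls to the robot, and variables do not carry over. Pictures are saved under pics/ and viewed, at most 10 in all, crops included, and the job is handed in when it is done.

Besides the shell and the picture viewer there is one more tool, called in YAML: its name, and indented under it one key for each argument. step_arm: Moves the arm, as the interface text tells. Its arguments: {"type":"object","properties":{"plan":{"type":"array","items":{"type":"array"}},"fingers":{"type":"number"}},"required":["plan"]}

```bash
mkdir -p pics
cat > h.py <<'E'
import numpy as np, cv2
from workcell import ctrl
def save(n,f,crop=None,s=1):
    im=ctrl.get_image(n)[:,:,::-1]
    cv2.imwrite('pics/raw_'+f,im)
    if crop: x0,y0,x1,y1=crop; im=im[y0:y1,x0:x1]
    im=cv2.resize(im,None,fx=s,fy=s,interpolation=cv2.INTER_CUBIC); cv2.imwrite('pics/'+f,im)
def ray(c,u,v):
    R=np.array(c['R']);t=np.array(c['t']);d=np.array([(u-c['cx'])/c['fx'],(v-c['cy'])/c['fy'],1.])
    return -R.T@t, R.T@d
def at_z(n,u,v,z):
    o,d=ray(ctrl.camera_model(n),u,v); return o+d*(z-o[2])/d[2]
def proj(n,X):
    c=ctrl.camera_model(n);p=np.array(c['R'])@np.array(X)+np.array(c['t']);return c['fx']*p[0]/p[2]+c['cx'],c['fy']*p[1]/p[2]+c['cy']
E
python3 - <<'E'
from h import *
save('scene','s0.png',s=1.5); save('top','t0.png',s=1.5)
for n in('scene','top'):
    c=ctrl.camera_model(n);print(n,c['fx'],-np.array(c['R']).T@np.array(c['t']))
print(ctrl.read_state())
E
```

```text
scene 365.0782030437305 [-0.14879427  0.41704203  1.06362629]
top 349.0194908766065 [0.38476511 0.05238461 0.98916279]
{'time': 0.1, 'q': array([-7.50128055e+01,  1.87273482e+01, -1.10849828e+01,  6.02757999e+01,
       -1.82037453e-03,  8.23119715e+01]), 'dq': array([ 0.07941994, -0.07923495,  0.09812295,  0.0520167 , -0.02938723,
       -0.03305527]), 'effort': array([ 2.95069131e-04, -4.44238937e+01,  2.63038194e+01,  7.87201367e-03,
       -1.00375569e-04,  1.98711268e-05]), 'eef_pos': array([ 0.21191082, -0.50699919,  0.24459425]), 'tcp_rot': array([[ 9.22704912e-01,  3.85506759e-01, -4.28467134e-04],
       [ 3.85506957e-01, -9.22703746e-01,  1.47763361e-03],
       [ 1.74289514e-04, -1.52859685e-03, -9.99998817e-01]]), 'contact_force': array([ 0.20575872, -0.46798618, -0.47371629]), 'moment': array([-0.02447409, -0.03570345,  0.00563281]), 'grip_force': 0.0, 'opening': 0.9957650913825024}
```

View pics/s0.png

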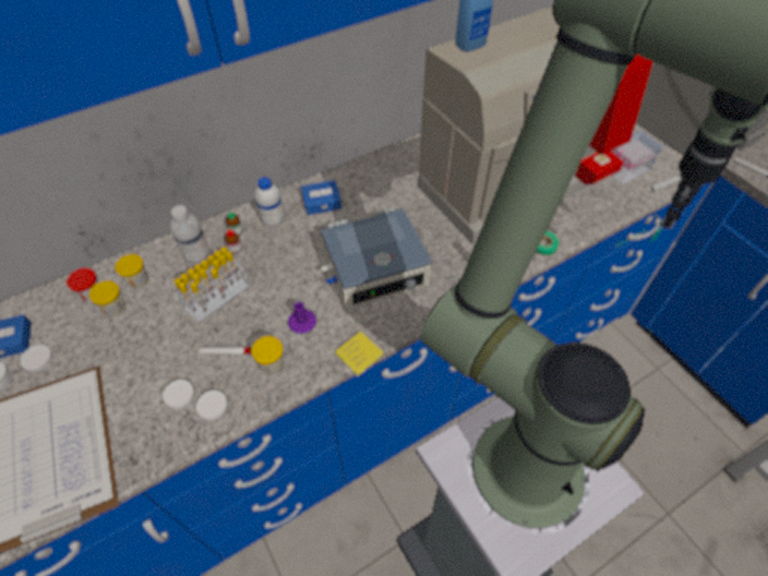

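View pics/t0.png

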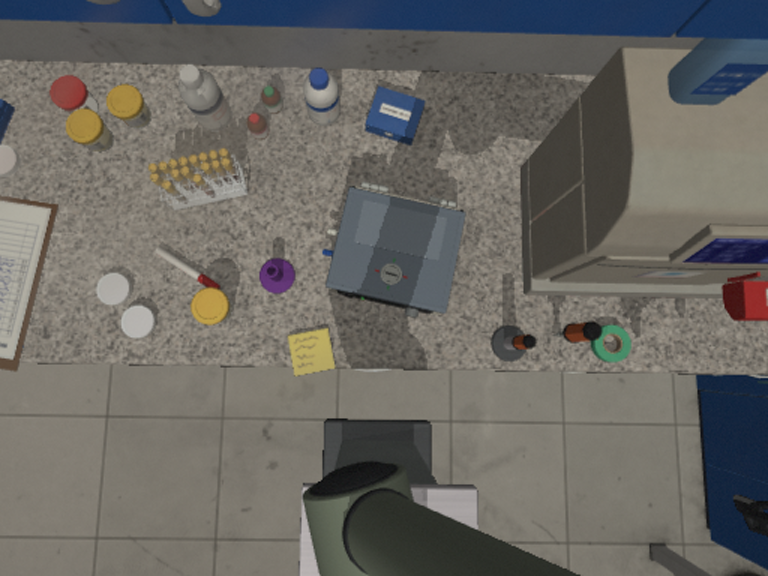

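Run:
```python
import cv2,numpy as np
im=cv2.imread('pics/raw_t0.png')
a=cv2.resize(im[200:250,320:430],None,fx=7,fy=7,interpolation=3)[:,:770]
b=cv2.resize(im[165:199,205:315],None,fx=7,fy=7,interpolation=3)
cv2.imwrite('pics/t0c.png',np.vstack([a,b]))
```

```text
(no output)
```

View pics/t0c.png

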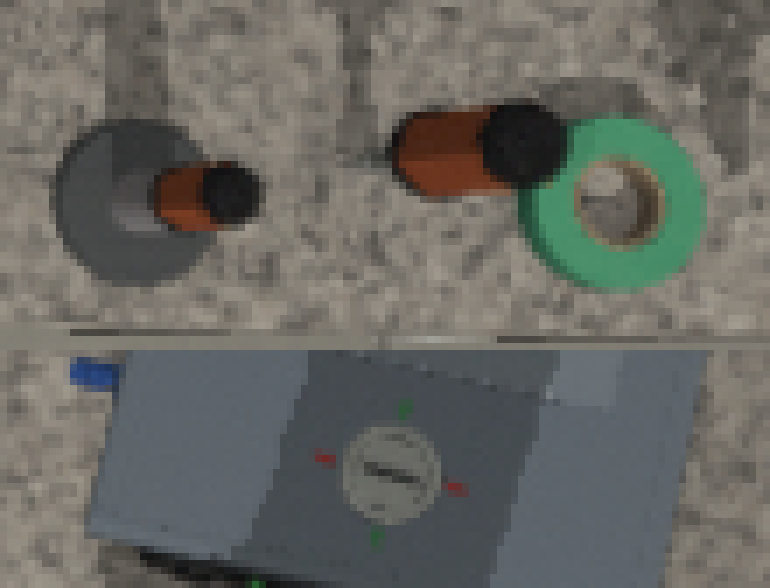

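Run:
```python
from h import *
np.set_printoptions(precision=4,suppress=True)
print('foot',at_z('top',339.3,229,0.005),'drvtop',at_z('top',353,227.7,0.130))
print('lock',at_z('top',260.9,182.9,0.102))
print('big base',at_z('top',372.9,222.6,0.0),'bigtop',at_z('top',395,220.7,0.17))
l=at_z('top',205+325/7,165+108/7,.1);r=at_z('top',205+456/7,165+140/7,.1);print('red',l,r,np.degrees(np.arctan2((l-r)[0],(l-r)[1])))
for s in [(.2,-.2,.13),(.27,.03,.1)]: print(proj('scene',s))
c=ctrl.camera_model('wrist');print(c)
```

```text
foot [ 0.4115 -0.2232  0.005 ] drvtop [ 0.4118 -0.2221  0.13  ]
lock [0.5233 0.0045 0.102 ]
big base [ 0.4313 -0.321   0.    ] bigtop [ 0.4287 -0.3095  0.17  ]
red [0.5295 0.029  0.1   ] [ 0.5186 -0.0195  0.1   ] 12.757944529356257
(np.float64(367.3898670154214), np.float64(208.1948152311531))
(np.float64(291.935730578207), np.float64(230.55581581418164))
{'fx': 297.3186396354542, 'fy': 297.3186396354542, 'cx': 252.97927819174774, 'cy': 199.90530814274373, 'R': array([[ 0.3855, -0.9227, -0.0019],
       [-0.8878, -0.3715,  0.2716],
       [-0.2513, -0.103 , -0.9624]]), 't': array([-0.5479, -0.0362,  0.3779])}
```

step_arm:
  plan:
    - [[294,-185,0],-16]
    - [[294,-185,0],-16]
    - [[294,-185,0],-16]
    - [[294,-185,0],-16]
    - [[294,-185,0],-16]
    - [[294,-185,0],-16]
    - [[294,-185,0],-16]
    - [[294,-185,0],-16]
    - [[294,-185,0],-16]
    - [[294,-185,0],-16]
    - [[294,-185,0],-16]
    - [[294,-185,0],-16]
  fingers: 70

```text
time: 1.1
eef_pos: [0.4121, -0.2227, 0.245]
tcp_rot: [[-0.224, 0.975, -0.001], [0.975, 0.224, 0.0], [0.001, -0.001, -1.0]]
contact_force: [-0.2, 0.2, -0.4]
opening: 0.7
grip_force: 0.0
```

Run:
```python
from h import *
s=ctrl.read_state();print(s['time'],s['q'],s['eef_pos'],s['tcp_rot'])
save('wrist','w1.png',s=1.5)
c=ctrl.camera_model('wrist');R=np.array(c['R']);print(R,-R.T@np.array(c['t']))
```

```text
1.1 [-3.74232658e+01  1.00968953e+01 -2.25868214e+01  5.73597046e+01
 -1.68180579e-03  3.96519332e+01] [ 0.41209617 -0.22267164  0.24497518] [[-2.23671864e-01  9.74664308e-01 -6.19692640e-04]
 [ 9.74664341e-01  2.23672150e-01  4.37228894e-04]
 [ 5.64759382e-04 -5.06196517e-04 -9.99999712e-01]]
[[ 9.75519191e-01  2.19914303e-01 -8.90174215e-05]
 [ 2.11689362e-01 -9.38924301e-01  2.71309363e-01]
 [ 5.95812289e-02 -2.64686335e-01 -9.62492193e-01]] [ 0.39520177 -0.15527696  0.37297953]
```

View pics/w1.png

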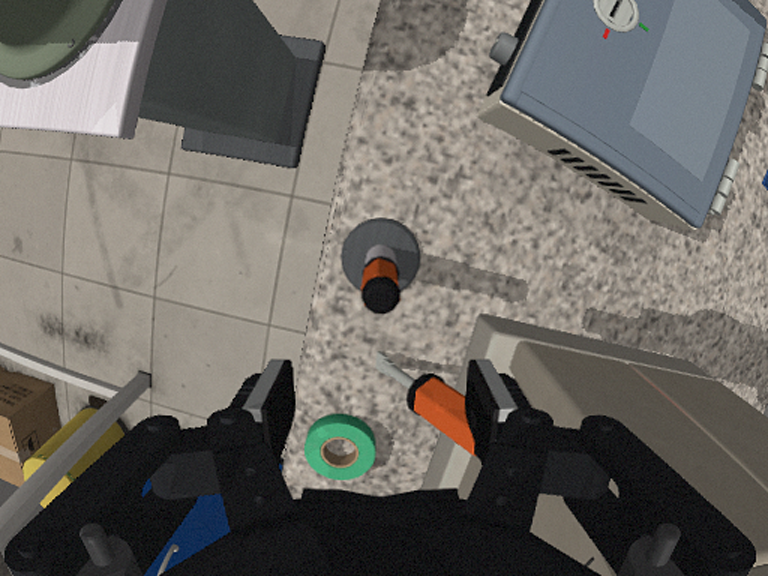

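```bash
cat >> h.py <<'E'
def fray(c,u,v):
    R=np.array(c['R']);t=np.array(c['t']);x,y=u-c['cx'],v-c['cy'];r=np.hypot(x,y);th=r/c['fx']
    d=np.array([np.sin(th)*x/r,np.sin(th)*y/r,np.cos(th)]) if r>0 else np.array([0,0,1.])
    return -R.T@t,R.T@d
def fproj(c,X):
    p=np.array(c['R'])@np.array(X)+np.array(c['t']);r=np.hypot(p[0],p[1]);th=np.arctan2(r,p[2])
    return c['cx']+c['fx']*th*p[0]/r,c['cy']+c['fx']*th*p[1]/r
def fat(c,u,v,z):
    o,d=fray(c,u,v);return o+d*(z-o[2])/d[2]
E
python3 - <<'E'
from h import *
im=cv2.imread('pics/raw_w1.png')
a=cv2.resize(im[140:215,215:290],None,fx=8,fy=8,interpolation=3)
cv2.imwrite('pics/w1c.png',a)
c=ctrl.camera_model('wrist')
print(fat(c,380.5/1.5,294/1.5,.13),fat(c,254,170,.005))
for z in(.13,.122,.07,.065):print(z,fproj(c,[.4117,-.2227,z]))
E
```

```text
[ 0.41005536 -0.21862007  0.13      ] [ 0.41065777 -0.21816428  0.005     ]
0.13 (np.float64(254.49550671659748), np.float64(200.93482339634156))
0.122 (np.float64(254.4514790456124), np.float64(198.426170068467))
0.07 (np.float64(254.21756279035907), np.float64(185.16519843842255))
0.065 (np.float64(254.19893192087162), np.float64(184.11381727519927))
```

View pics/w1c.png

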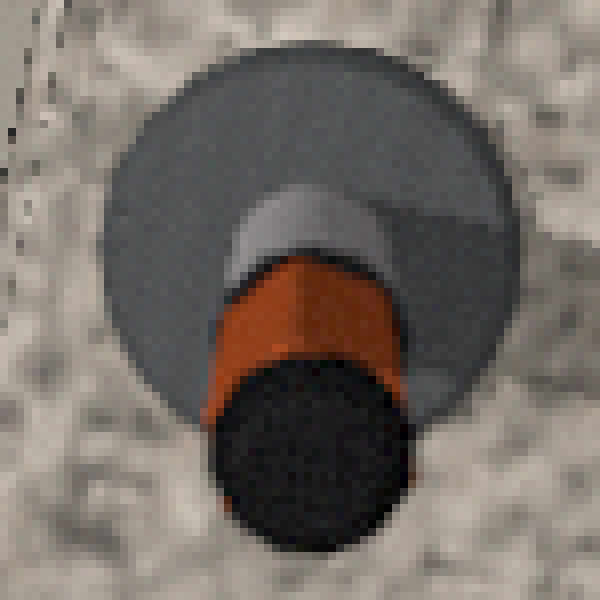

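step_arm:
  plan:
    - [[2.5,-1,20],-1.6]
    - [[2.5,-1,60],-1.6]
    - [[2.5,-1,95],-1.6]
    - [[2.5,-1,125],-1.6]
    - [[2.5,-1,145],-1.6]
    - [[2.5,-1,154],-1.6]
    - [[2.5,-1,154],-1.6]
    - [[2.5,-1,154],-1.6]

```text
time: 1.82
eef_pos: [0.4106, -0.2216, 0.0916]
tcp_rot: [[-0.352, 0.936, -0.0], [0.936, 0.352, 0.0], [0.0, -0.0, -1.0]]
contact_force: [-0.3, -0.5, 0.5]
opening: 0.7
grip_force: 0.0
```

step_arm:
  plan:
    - [[0,0,0],0]
    - [[0,0,0],0]
    - [[0,0,0],0]
    - [[0,0,0],0]
    - [[0,0,0],0]
    - [[0,0,0],0]
    - [[0,0,0],0]
    - [[0,0,0],0]
  fingers: 0

```text
time: 2.48
eef_pos: [0.4114, -0.2219, 0.0925]
tcp_rot: [[-0.353, 0.936, 0.002], [0.936, 0.353, -0.002], [-0.002, 0.001, -1.0]]
contact_force: [-1.8, 0.9, 6.8]
opening: 0.25
grip_force: 58.3
```

step_arm:
  plan:
    - [[0,0,-10],0]
    - [[0,0,-30],0]
    - [[0,0,-60],0]
    - [[0,0,-90],0]
    - [[0,0,-115],0]
    - [[0,0,-125],0]
    - [[0,0,-125],0]
    - [[0,0,-125],0]

```text
time: 3.15
eef_pos: [0.4106, -0.2213, 0.2166]
tcp_rot: [[-0.353, 0.936, 0.001], [0.936, 0.353, -0.001], [-0.001, 0.001, -1.0]]
contact_force: [-0.3, -0.2, -0.7]
opening: 0.252
grip_force: 59.1
```

Run:
```python
from h import *
s=ctrl.read_state();print(s['q'],s['eef_pos'],s['contact_force'])
save('wrist','w2.png')
im=cv2.imread('pics/raw_w2.png')
a=cv2.resize(im[150:330,180:330],None,fx=4,fy=4,interpolation=3)[:600]
save('scene','s2.png')
p=proj('scene',[.411,-.222,.14]);print(p)
b=cv2.imread('pics/raw_s2.png');x,y=int(p[0]),int(p[1])
cv2.imwrite('pics/w2c.png',a)
```

```text
[-3.73980216e+01  1.11745695e+01 -2.56634607e+01  5.30855334e+01
 -2.04069460e-03  3.19244947e+01] [ 0.41064231 -0.22130588  0.21659604] [-0.32603367 -0.1785307  -0.71192599]
(np.float64(330.1675986078314), np.float64(159.07826305915282))
```

View pics/w2c.png

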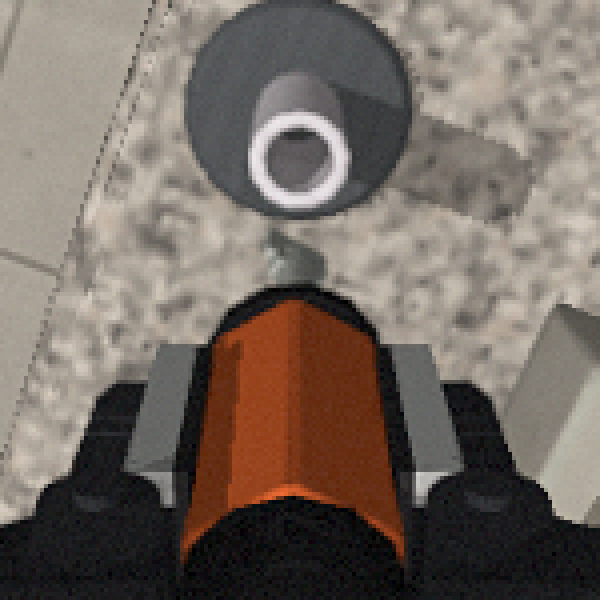

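```bash
cat >> h.py <<'E'
def tw(p,s):  # tool -> world
    return np.array(s['eef_pos'])+np.array(s['tcp_rot'])@np.array(p)
def tfit(c,s,u,v,zt): # tool xy of pixel at tool depth zt
    o,d=fray(c,u,v);R=np.array(s['tcp_rot']);o=R.T@(o-np.array(s['eef_pos']));d=R.T@d
    return o+d*(zt-o[2])/d[2]
E
python3 - <<'E'
from h import *
np.set_printoptions(precision=4,suppress=True)
s=ctrl.read_state();c=ctrl.camera_model('wrist')
f=lambda u,v:(180+u/4,150+v/4)
print('rim',fat(c,*f(299,160),.065))
for p in [(268,235),(325,262),(300,245),(300,272)]: print(p,1e3*tfit(c,s,*f(*p),.0825))
print('collar edge pix',1e3*tfit(c,s,*f(297,285),.0275),1e3*tfit(c,s,*f(214,345),.0275),1e3*tfit(c,s,*f(380,345),.0275))
print('vertex', 1e3*tfit(c,s,*f(294,302),.0225),1e3*tfit(c,s,*f(293,486),-.0295))
print('top end', 1e3*tfit(c,s,*f(293,495),-.0375))
for a in(0,60,-60):
  for w in(-.006,.006):
    P=np.array([w*np.cos(np.radians(a)),w*np.sin(np.radians(a)),.0825]);q=fproj(c,tw(P,s));print(a,(np.array(q)-[180,150])*4)
E
```

```text
rim [ 0.4095 -0.219   0.065 ]
(268, 235) [ 3.7154 -5.7183 82.5   ]
(325, 262) [-1.5798  4.9003 82.5   ]
(300, 245) [ 1.7645  0.2217 82.5   ]
(300, 272) [-3.5556  0.2322 82.5   ]
collar edge pix [13.7545 -0.5978 27.5   ] [  4.6844 -12.339   27.5   ] [ 4.6689 11.1753 27.5   ]
vertex [13.1191 -1.0246 22.5   ] [ 14.1324  -1.2259 -29.5   ]
top end [ 17.7638  -1.2369 -37.5   ]
0 [298.7385 284.2661]
0 [298.844  223.2154]
60 [271.0084 269.2006]
60 [326.7946 238.6547]
-60 [326.515  269.1751]
-60 [270.8342 238.6744]
```

step_arm:
  plan:
    - [[171.5,185,0],-17]
    - [[171.5,185,0],-17]
    - [[171.5,185,0],-17]
    - [[171.5,185,0],-17]
    - [[171.5,185,0],-17]
    - [[171.5,185,0],-17]
    - [[171.5,185,0],-17]
    - [[171.5,185,0],-17]
    - [[171.5,185,0],-17]
    - [[171.5,185,0],-17]
    - [[171.5,185,0],-17]
    - [[171.5,185,0],-17]

```text
time: 4.25
eef_pos: [0.522, 0.0048, 0.2144]
tcp_rot: [[-0.961, -0.276, -0.003], [-0.276, 0.961, 0.0], [0.003, 0.001, -1.0]]
contact_force: [0.7, -0.6, -1.3]
opening: 0.252
grip_force: 59.4
```

step_arm:
  plan:
    - [[0,0,0],0]
    - [[0,0,0],0]
    - [[0,0,0],0]

```text
time: 4.5
eef_pos: [0.5225, 0.0046, 0.2154]
tcp_rot: [[-0.963, -0.268, -0.002], [-0.268, 0.963, 0.0], [0.002, 0.001, -1.0]]
contact_force: [0.0, 1.4, -0.6]
opening: 0.246
grip_force: 59.4
```

Run:
```python
from h import *
s=ctrl.read_state();print(s['q'],s['eef_pos'],s['tcp_rot'],s['contact_force'])
save('wrist','w3.png')
im=cv2.imread('pics/raw_w3.png')
cv2.imwrite('pics/w3c.png',cv2.resize(im[130:250,180:330],None,fx=5,fy=5,interpolation=3))
```

```text
[-7.59566314e+00  1.71636393e+01 -1.77893924e+01  5.51433693e+01
  1.28032839e-03 -2.31370461e+01] [0.5224913  0.00458307 0.215407  ] [[-9.63435908e-01 -2.67933721e-01 -1.66479590e-03]
 [-2.67934476e-01  9.63437106e-01  2.44546699e-04]
 [ 1.53840384e-03  6.81661288e-04 -9.99998584e-01]] [ 0.04167511  1.42322306 -0.64548364]
```

View pics/w3c.png

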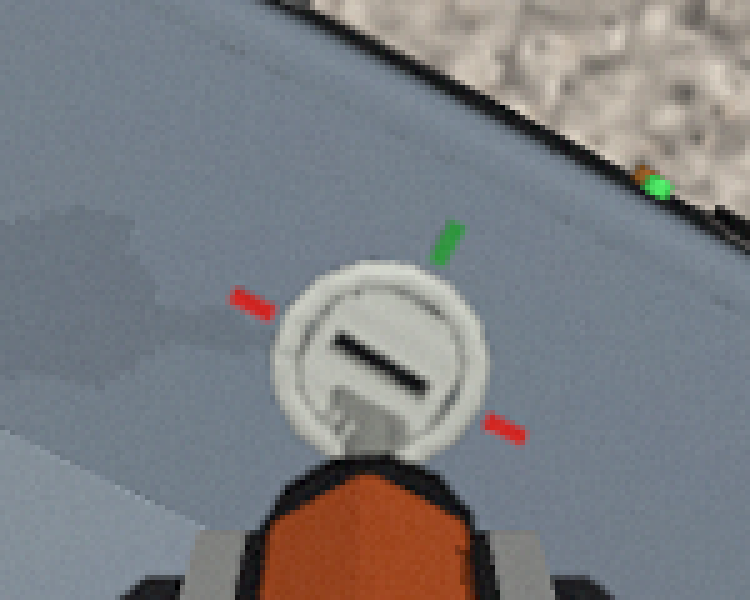

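```bash
cat > m.py <<'E'
from h import *
np.set_printoptions(precision=4,suppress=True)
s=ctrl.read_state();c=ctrl.camera_model('wrist')
f=lambda u,v:(180+u/5,130+v/5)
for zl in (.0989,.102,.105):
    dz=s['eef_pos'][2]-zl
    g=lambda *p:1e3*tfit(c,s,*f(*p),dz)[:2]
    a,b=g(252,304),g(505,429); e1,e2=g(335,340),g(425,388)
    ang=lambda d:np.degrees(np.arctan2(d[1],d[0]))
    print(zl,'red',(a+b)/2,np.linalg.norm(a-b),ang(a-b),'slot',(e1+e2)/2,np.linalg.norm(e1-e2),ang(e1-e2),'bezel',g(380,362))
g=lambda *p:1e3*tfit(c,s,*f(*p),.0825)[:2]
print('blade',g(335,395),g(405,425),g(350,440))
for w in(-.006,.006):
    P=np.array([w*.5,-w*.866,.0825]);q=fproj(c,tw(P,s));print((np.array(q)-[180,130])*5)
E
python3 m.py
```

```text
0.0989 red [-2.0801  3.6139] 49.06265406757317 -62.7622849181497 slot [-1.5014  3.6215] 17.696262601085955 -60.96023269411185 bezel [-1.1218  3.5815]
0.102 red [-1.1615  3.5796] 48.44105723827254 -62.76228491814972 slot [-0.5902  3.5871] 17.47206069166304 -60.9602326941118 bezel [-0.2154  3.5476]
0.105 red [-0.2726  3.5464] 47.83951191959452 -62.76228491814969 slot [0.2917 3.5538] 17.25509110189891 -60.96023269411184 bezel [0.6618 3.5148]
blade [ 3.7855 -3.46  ] [-0.9215  6.9723] [-3.2933 -1.2542]
[393.0375 438.139 ]
[323.3568 400.0325]
```

step_arm:
  plan:
    - [[-2.5,3.3,6],0]
    - [[-2.5,3.3,12],0]
    - [[-2.5,3.3,18],0]
    - [[-2.5,3.3,22],0]
    - [[-2.5,3.3,24],0]
    - [[-2.5,3.3,24],0]
    - [[-2.5,3.3,24],0]

```text
time: 5.13
eef_pos: [0.5244, 0.0084, 0.1921]
tcp_rot: [[-0.963, -0.27, -0.0], [-0.27, 0.963, 0.0], [0.0, 0.0, -1.0]]
contact_force: [0.2, -0.5, -1.9]
opening: 0.252
grip_force: 59.4
```

Run:
```python
from h import *
s=ctrl.read_state();print(s['q'],s['eef_pos'],s['contact_force'])
save('wrist','w4.png')
im=cv2.imread('pics/raw_w4.png')
cv2.imwrite('pics/w4c.png',cv2.resize(im[165:240,210:300],None,fx=8,fy=8,interpolation=3))
```

```text
[-7.14900322e+00  1.84848586e+01 -1.95793924e+01  5.19531633e+01
 -2.80609853e-04 -2.28189645e+01] [0.52444778 0.00839626 0.19214953] [ 0.24731861 -0.5101888  -1.8511179 ]
```

View pics/w4c.png

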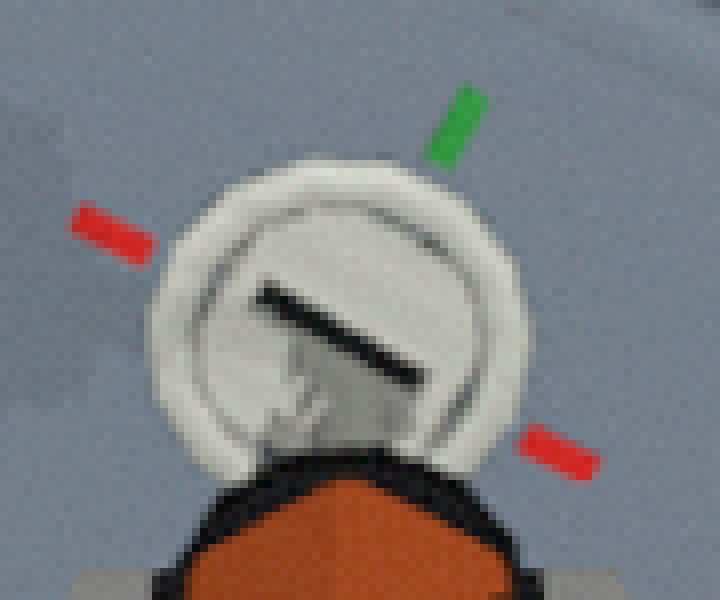

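Run:
```python
from h import *
im=cv2.imread('pics/raw_w4.png',0)
print('     ',' '.join(f'{x:3d}' for x in range(238,268)))
for y in range(198,224): print(y,' ',' '.join(f'{v:3d}' for v in im[y,238:268]))
s=ctrl.read_state();c=ctrl.camera_model('wrist')
for b in [(0,0),(.9,0),(1,-.4)]:
  for w in(-6,6): 
   for t in(-1,1):
    P=np.array([b[0]+w*.5+t*.866,b[1]-w*.866+t*.5,82.5])/1e3;print(b,w,t,np.round(fproj(c,tw(P,s)),1))
```

```text
238 239 240 241 242 243 244 245 246 247 248 249 250 251 252 253 254 255 256 257 258 259 260 261 262 263 264 265 266 267
198   121 156 182 189 186 187 186 187 185 184 182 179 182 181 182 187 185 185 187 186 191 187 185 184 185 185 185 177 157 147
199   139 167 187 192 175 164 180 191 187 185 185 185 182 179 184 181 182 182 185 185 183 184 189 189 183 184 185 183 180 151
200   165 182 188 190 154 101 124 175 191 191 189 185 185 182 183 179 180 181 182 182 189 185 184 186 188 183 187 184 185 179
201   179 186 185 173 110  30  50 106 138 176 192 186 190 185 187 181 183 184 182 182 184 182 187 187 187 186 187 186 188 188
202   178 173 171 128  49  23  28  11  48 110 152 178 195 190 187 184 183 183 181 180 183 185 181 185 184 191 189 187 188 189
203   172 173 158 125 105  87  47  21  19  33  75 121 156 180 192 187 186 186 183 184 180 185 179 184 183 185 188 186 187 186
204   167 170 165 153 141 125  87  35  20  23  17  28  73 130 175 193 188 185 184 184 183 182 180 184 181 181 182 185 187 187
205   172 173 167 173 162 148 126 107  83  38  23  18  20  50 109 150 184 187 186 188 183 182 183 
[... 1925 characters left out ...]
93 194 182 161 117  66  83  95  95  84  73  54  57  59  47  43  41  50  30  18  60 110 155 175 165 153 170 183 189 187
222   183 194 196 169 116  75  47  38  29   9  13  13  11  11  12   9  15   9  18   8  10  26  72  97  99 136 187 195 188 183
223   176 183 197 159  73  49  20   8  14  11  20  16  21  20  23  26  20  25  29  14  19  13  18  12  17  69 116 150 177 181
(0, 0) -6 -1 [257.9 218.7]
(0, 0) -6 1 [259.3 216.5]
(0, 0) 6 -1 [244.  211.1]
(0, 0) 6 1 [245.3 208.9]
(0.9, 0) -6 -1 [257.9 217.6]
(0.9, 0) -6 1 [259.3 215.4]
(0.9, 0) 6 -1 [244. 210.]
(0.9, 0) 6 1 [245.3 207.7]
(1, -0.4) -6 -1 [257.4 217.5]
(1, -0.4) -6 1 [258.7 215.3]
(1, -0.4) 6 -1 [243.4 209.8]
(1, -0.4) 6 1 [244.8 207.6]
```

Run:
```python
from h import *
np.set_printoptions(precision=2,suppress=True)
s=ctrl.read_state();c=ctrl.camera_model('wrist')
T=lambda u,v,z:1e3*tfit(c,s,u,v,z)[:2]
L,Rr=T(247,208.8,.0825),T(261.2,215.3,.0825);d=Rr-L
n=np.array([.866,.5]);print('blade ctr',(L+Rr)/2-n,np.linalg.norm(d),np.degrees(np.arctan2(d[1],d[0])))
f=lambda u,v:(210+u/8,165+v/8)
for dz in (.0865,.0895,.0925):
    a,b=T(*f(112,235),dz),T(*f(560,453),dz);m=T(*f(336,344),dz)
    e=T(*f(262,293),dz)-T(*f(418,378),dz)
    print(dz,s['eef_pos'][2]-dz,(a+b)/2,np.linalg.norm(a-b),m,np.degrees(np.arctan2(e[1],e[0])))
for n_ in ('w2','w3'):
    im=cv2.imread(f'pics/raw_{n_}.png',0);print(n_)
    for y in range(205,222): print(y,' ',' '.join(f'{v:3d}' for v in im[y,242:266]))
```

```text
blade ctr [0.52 1.35] 11.747555328090769 115.72786380870473
0.0865 0.1058945156097146 [3.13 0.55] 47.66930503439763 [3.31 0.26] -60.28989276291304
0.0895 0.1028945156097146 [2.19 0.55] 48.3361899273865 [2.37 0.25] -60.289892762913055
0.0925 0.0998945156097146 [1.25 0.54] 49.00307482037537 [1.43 0.24] -60.289892762913105
w2
205   172 176 172 167 155 134 119 113 116 125 141 145 146 140 145 141 135 140 155 165 175 181 176 165
206   176 173 169 162 147 126 120 124 131 151 169 174 172 161 157 152 149 152 158 159 163 166 159 152
207   175 170 166 161 141 114  95 108 134 153 167 172 158 137 123 124 131 141 153 153 148 148 147 143
208   177 173 163 159 144 103  79  82 105 135 167 173 155 133 121 123 130 135 144 142 145 144 140 139
209   173 169 158 144 131  95  77  81  77  92 125 145 150 145 139 137 131 137 143 149 156 152 149 145
210   168 163 146 125 113  95  75  79  78  78  81  99 112 127 140 144 137 141 145 156 155 161 159 156
211   156 154 139 117 127 113  86  85  80  91  91  87  88  93 105 125 136 140 152 160 159 164 162 162
212   164 161 145 126 153 172 141 102  75 103 111 100  96  81
[... 1995 characters left out ...]
 184 172 143 108 119 162 163 134 120 128 127 133 132 123 115 125 130 155 180 188 180 156
216   182 189 190 190 162 118 142 159 131 122 126 124 130 131 132 123 112 117 128 153 170 164 162 157
217   169 180 185 196 178 157 159 138 111 115 123 130 130 127 129 121 113 124 127 141 154 162 179 191
218   151 167 175 185 184 180 150 112 112 119 120 127 127 131 131 124 116 123 131 145 166 188 192 189
219   124 144 163 173 180 191 154 105 114 123 128 130 133 129 136 128 126 134 148 171 192 190 181 175
220   120 119 132 160 175 186 156  98 100 110 101  99  99 104  96  83 107 160 180 192 197 187 177 172
221   122 121 127 123 109 112  94  56  53  61  51  43  49  45  31  21  59 110 146 179 186 180 168 144
```

step_arm:
  plan:
    - [[-0.4,-0.5,2],0.3]
    - [[-0.4,-0.5,4],0.3]
    - [[-0.4,-0.5,6],0.3]
    - [[-0.4,-0.5,7],0.3]
    - [[-0.4,-0.5,8],0.3]
    - [[-0.4,-0.5,9],0.3]
    - [[-0.4,-0.5,10],0.3]
    - [[-0.4,-0.5,10],0.3]
    - [[-0.4,-0.5,10],0.3]

```text
time: 5.93
eef_pos: [0.525, 0.008, 0.1822]
tcp_rot: [[-0.97, -0.245, -0.0], [-0.245, 0.97, -0.0], [0.0, -0.0, -1.0]]
contact_force: [0.1, -0.2, -1.2]
opening: 0.251
grip_force: 59.4
```

step_arm:
  plan:
    - [[0,0,0.5],0]
    - [[0,0,1],0]
    - [[0,0,1.5],0]
    - [[0,0,2],0]
    - [[0,0,2],0]

```text
time: 6.35
eef_pos: [0.525, 0.008, 0.1802]
tcp_rot: [[-0.97, -0.245, -0.0], [-0.245, 0.97, -0.0], [0.0, 0.0, -1.0]]
contact_force: [0.8, -0.6, -0.3]
opening: 0.251
grip_force: 59.4
```

step_arm:
  plan:
    - [[0,0,0.5],0]
    - [[0,0,1],0]
    - [[0,0,1.5],0]
    - [[0,0,1.5],0]

```text
time: 6.68
eef_pos: [0.525, 0.0081, 0.1786]
tcp_rot: [[-0.97, -0.245, -0.0], [-0.245, 0.97, 0.0], [0.0, 0.0, -1.0]]
contact_force: [0.7, 0.7, -1.2]
opening: 0.247
grip_force: 59.4
```

step_arm:
  plan:
    - [[0,0,0.5],0]
    - [[0,0,1],0]
    - [[0,0,1.5],0]
    - [[0,0,1.5],0]

```text
time: 7.02
eef_pos: [0.525, 0.008, 0.1772]
tcp_rot: [[-0.97, -0.245, -0.0], [-0.245, 0.97, 0.0], [0.0, 0.0, -1.0]]
contact_force: [-0.1, 0.1, -0.7]
opening: 0.25
grip_force: 59.4
```

step_arm:
  plan:
    - [[0,0,0.5],0]
    - [[0,0,1],0]
    - [[0,0,1.5],0]
    - [[0,0,1.5],0]

```text
time: 7.35
eef_pos: [0.5251, 0.008, 0.1759]
tcp_rot: [[-0.97, -0.245, 0.0], [-0.245, 0.97, 0.0], [-0.0, -0.0, -1.0]]
contact_force: [-0.6, -1.0, 1.4]
opening: 0.25
grip_force: 59.6
```

step_arm:
  plan:
    - [[0,0,0.5],0]
    - [[0,0,1],0]
    - [[0,0,1],0]
    - [[0,0,1],0]

```text
time: 7.68
eef_pos: [0.5252, 0.008, 0.1751]
tcp_rot: [[-0.97, -0.245, 0.0], [-0.245, 0.97, -0.0], [-0.0, -0.0, -1.0]]
contact_force: [-0.7, -0.4, 4.7]
opening: 0.247
grip_force: 60.0
```

step_arm:
  plan:
    - [[0,-0.1,0.4],1]
    - [[0,-0.25,0.8],2]
    - [[0,-0.4,1],3]
    - [[0,-0.4,1],3]
    - [[0,-0.4,1],3]

```text
time: 8.1
eef_pos: [0.5255, 0.0078, 0.1745]
tcp_rot: [[-1.0, 0.014, 0.001], [0.014, 1.0, 0.0], [-0.001, 0.0, -1.0]]
contact_force: [-2.6, 1.1, 7.1]
opening: 0.248
grip_force: 60.4
```

```bash
cat > st.py <<'E'
from h import *
np.set_printoptions(precision=3,suppress=True)
s=ctrl.read_state();R=np.array(s['tcp_rot']);print(s['time'],'Ftool',R.T@s['contact_force'],'F',s['contact_force'],'M',s['moment'],'psi',np.degrees(np.arctan2(R[1,0],R[0,0])),1e3*np.array(s['eef_pos']),s['q'][5])
E
python3 st.py
```

```text
8.1 Ftool [ 2.587  1.037 -7.061] F [-2.58   1.072  7.059] M [0.198 0.423 0.054] psi 179.17344003829126 [525.542   7.791 174.47 ] -6.390819240867372
```

step_arm:
  plan:
    - [[0.4,-0.1,0],0.7]
    - [[0.4,-0.2,0],1.4]
    - [[0.4,-0.2,0],2]
    - [[0.4,-0.2,0],2]

```text
time: 8.43
eef_pos: [0.5254, 0.0077, 0.1745]
tcp_rot: [[-0.982, 0.189, 0.002], [0.189, 0.982, 0.001], [-0.002, 0.001, -1.0]]
contact_force: [-0.7, 0.4, 7.2]
opening: 0.253
grip_force: 60.4
```

```bash
python3 st.py
```

```text
8.4333 Ftool [ 0.734  0.254 -7.215] F [-0.685  0.385  7.214] M [0.248 0.264 0.045] psi 169.09039731678678 [525.393   7.671 174.538] 3.6709720375236032
```

step_arm:
  plan:
    - [[0.1,-0.1,0],1]
    - [[0.1,-0.2,0],2]
    - [[0.1,-0.3,0],3]
    - [[0.1,-0.4,0],4]
    - [[0.1,-0.4,0],4]

```text
time: 8.85
eef_pos: [0.5253, 0.0073, 0.1746]
tcp_rot: [[-0.857, 0.515, 0.002], [0.515, 0.857, 0.001], [-0.001, 0.001, -1.0]]
contact_force: [-0.5, 1.0, 6.5]
opening: 0.246
grip_force: 60.3
```

```bash
python3 st.py
```

```text
8.85 Ftool [ 0.89   0.579 -6.455] F [-0.478  0.951  6.454] M [0.278 0.187 0.   ] psi 149.02126868795884 [525.344   7.281 174.589] 23.695489512744867
```

step_arm:
  plan:
    - [[0.1,-0.1,0.3],1]
    - [[0.2,-0.2,0.6],2]
    - [[0.2,-0.3,0.9],3]
    - [[0.2,-0.3,0.9],4]
    - [[0.2,-0.3,0.9],4]

```text
time: 9.27
eef_pos: [0.5252, 0.007, 0.174]
tcp_rot: [[-0.63, 0.777, 0.002], [0.777, 0.63, 0.0], [-0.001, 0.002, -1.0]]
contact_force: [-2.7, 1.2, 8.4]
opening: 0.248
grip_force: 60.7
```

```bash
python3 st.py
```

```text
9.2667 Ftool [ 2.647 -1.33  -8.413] F [-2.721  1.218  8.406] M [0.148 0.356 0.049] psi 129.01843153161641 [525.207   6.984 174.035] 43.67378492112738
```

step_arm:
  plan:
    - [[0.3,-0.3,0.3],0.5]
    - [[0.4,-0.4,0.5],1]
    - [[0.4,-0.4,0.5],2]
    - [[0.4,-0.4,0.5],2]

```text
time: 9.6
eef_pos: [0.525, 0.0069, 0.1738]
tcp_rot: [[-0.485, 0.874, 0.003], [0.874, 0.485, -0.0], [-0.002, 0.003, -1.0]]
contact_force: [-0.8, 1.3, 10.2]
opening: 0.251
grip_force: 60.8
```

```bash
python3 st.py
```

```text
9.6 Ftool [  1.54   -0.042 -10.237] F [-0.818  1.328 10.234] M [0.111 0.256 0.033] psi 119.02283187257075 [525.012   6.903 173.79 ] 53.665306489506996
```

step_arm:
  plan:
    - [[0.2,-0.1,0],0.4]
    - [[0.2,-0.1,0],0.8]
    - [[0.2,-0.2,0],1.2]
    - [[0.2,-0.2,0],1.5]
    - [[0.2,-0.2,0],1.5]

```text
time: 10.02
eef_pos: [0.5249, 0.0069, 0.1738]
tcp_rot: [[-0.369, 0.93, 0.004], [0.93, 0.369, -0.0], [-0.002, 0.003, -1.0]]
contact_force: [-0.1, -0.1, 9.9]
opening: 0.25
grip_force: 60.8
```

```bash
python3 st.py
```

```text
10.0167 Ftool [-0.064 -0.126 -9.929] F [-0.129 -0.102  9.929] M [ 0.05   0.195 -0.006] psi 111.63228202660261 [524.864   6.896 173.85 ] 61.05822347323416
```

step_arm:
  plan:
    - [[0,-0.1,0],0.4]
    - [[0,-0.1,0],0.8]
    - [[0,-0.1,0],0.8]
    - [[0,-0.1,0],0.8]

```text
time: 10.35
eef_pos: [0.5248, 0.0068, 0.1738]
tcp_rot: [[-0.304, 0.953, 0.004], [0.953, 0.304, -0.0], [-0.001, 0.003, -1.0]]
contact_force: [-0.9, 0.8, 9.1]
opening: 0.247
grip_force: 60.8
```

```bash
python3 st.py
```

```text
10.35 Ftool [ 0.978 -0.558 -9.104] F [-0.862  0.766  9.1  ] M [ 0.054  0.149 -0.007] psi 107.67478753078481 [524.784   6.845 173.839] 65.00909912727165
```

step_arm:
  plan:
    - [[0,0,0],0.3]
    - [[0,0,0],0.6]
    - [[0,0,0],0.6]
    - [[0,0,0],0.6]

```text
time: 10.68
eef_pos: [0.5248, 0.0068, 0.1738]
tcp_rot: [[-0.253, 0.967, 0.004], [0.967, 0.253, -0.0], [-0.001, 0.003, -1.0]]
contact_force: [-0.9, 0.2, 10.0]
opening: 0.244
grip_force: 60.8
```

```bash
python3 st.py
```

```text
10.6833 Ftool [  0.369  -0.804 -10.003] F [-0.906  0.158 10.   ] M [0.07  0.172 0.003] psi 104.67572410883604 [524.771   6.826 173.841] 68.00872654360761
```

step_arm:
  plan:
    - [[0,-0.1,0],0.2]
    - [[0,-0.1,0],0.4]
    - [[0,-0.1,0],0.6]
    - [[0,-0.1,0],0.6]

```text
time: 11.02
eef_pos: [0.5247, 0.0068, 0.1738]
tcp_rot: [[-0.202, 0.979, 0.004], [0.979, 0.202, -0.0], [-0.001, 0.003, -1.0]]
contact_force: [-0.4, -0.1, 10.2]
opening: 0.246
grip_force: 60.8
```

```bash
python3 st.py
```

```text
11.0167 Ftool [  0.013  -0.387 -10.151] F [-0.418 -0.061 10.15 ] M [-0.02   0.161  0.039] psi 101.64816979029271 [524.686   6.791 173.824] 71.03061509988893
```

step_arm:
  plan:
    - [[0,0,0],0.2]
    - [[0,0,0],0.4]
    - [[0,0,0],0.5]
    - [[0,0,0],0.5]

```text
time: 11.35
eef_pos: [0.5247, 0.0068, 0.1738]
tcp_rot: [[-0.159, 0.987, 0.004], [0.987, 0.159, -0.001], [-0.001, 0.003, -1.0]]
contact_force: [-0.4, -0.3, 9.7]
opening: 0.248
grip_force: 60.8
```

```bash
python3 st.py
```

```text
11.35 Ftool [-0.244 -0.369 -9.688] F [-0.36  -0.294  9.687] M [ 0.022  0.177 -0.027] psi 99.15876964811696 [524.696   6.761 173.835] 73.51815233107877
```

step_arm:
  plan:
    - [[0,0,0],0.2]
    - [[0,0,0],0.4]
    - [[0,0,0],0.4]
    - [[0,0,0],0.4]

```text
time: 11.68
eef_pos: [0.5247, 0.0068, 0.1738]
tcp_rot: [[-0.125, 0.992, 0.003], [0.992, 0.125, -0.001], [-0.001, 0.003, -1.0]]
contact_force: [-0.8, 1.3, 9.6]
opening: 0.252
grip_force: 60.7
```

```bash
python3 st.py
```

```text
11.6833 Ftool [ 1.384 -0.595 -9.653] F [-0.797  1.304  9.649] M [ 0.008  0.177 -0.01 ] psi 97.17901534817454 [524.659   6.762 173.82 ] 75.50017581647877
```

step_arm:
  plan:
    - [[0,0,0],0.2]
    - [[0,0,0],0.4]
    - [[0,0,0],0.4]
    - [[0,0,0],0.4]

```text
time: 12.02
eef_pos: [0.5247, 0.0068, 0.1738]
tcp_rot: [[-0.09, 0.996, 0.004], [0.996, 0.09, -0.001], [-0.001, 0.003, -1.0]]
contact_force: [-0.6, 0.9, 10.0]
opening: 0.243
grip_force: 60.7
```

```bash
python3 st.py
```

```text
12.0167 Ftool [ 0.912 -0.532 -9.983] F [-0.647  0.866  9.98 ] M [-0.008  0.165  0.01 ] psi 95.17875487774725 [524.665   6.791 173.826] 77.50088051332628
```

step_arm:
  plan:
    - [[0,0,-0.5],0]
    - [[0,0,-1],0]
    - [[0,0,-1.6],0]
    - [[0,0,-1.6],0]
    - [[0,0,-1.6],0]

```text
time: 12.43
eef_pos: [0.524, 0.0069, 0.1742]
tcp_rot: [[-0.09, 0.996, 0.002], [0.996, 0.09, -0.0], [-0.0, 0.002, -1.0]]
contact_force: [2.1, 0.1, 2.5]
opening: 0.249
grip_force: 59.9
```

```bash
python3 st.py
```

```text
12.4333 Ftool [-0.058  2.111 -2.482] F [2.104 0.133 2.485] M [ 0.01  -0.657  0.066] psi 95.17318286482006 [524.002   6.903 174.24 ] 77.5038784252801
```

step_arm:
  plan:
    - [[0,0,-0.5],-0.5]
    - [[0,0,-1],-1.2]
    - [[0,0,-3],-1.2]
    - [[0,0,-6],-1.2]
    - [[0,0,-10],-1.2]
    - [[0,0,-16],-1.2]
    - [[0,0,-24],-1.2]
    - [[0,0,-34],-1.2]
    - [[0,0,-38],-1.2]
    - [[0,0,-38],-1.2]
    - [[0,0,-38],-1.2]

```text
time: 13.35
eef_pos: [0.5235, 0.0069, 0.2125]
tcp_rot: [[-0.194, 0.981, 0.001], [0.981, 0.194, -0.0], [-0.0, 0.001, -1.0]]
contact_force: [-0.2, 0.2, -1.6]
opening: 0.247
grip_force: 59.5
```

```bash
python3 st.py
python3 - <<'E'
from h import *
save('wrist','w5.png')
im=cv2.imread('pics/raw_w5.png')
cv2.imwrite('pics/w5c.png',cv2.resize(im[130:250,180:330],None,fx=5,fy=5,interpolation=3))
E
```

```text
13.35 Ftool [ 0.248 -0.195  1.613] F [-0.238  0.205 -1.613] M [-0.017  0.061 -0.029] psi 101.1710586733187 [523.519   6.949 212.535] 71.50823222560666
```

View pics/w5c.png

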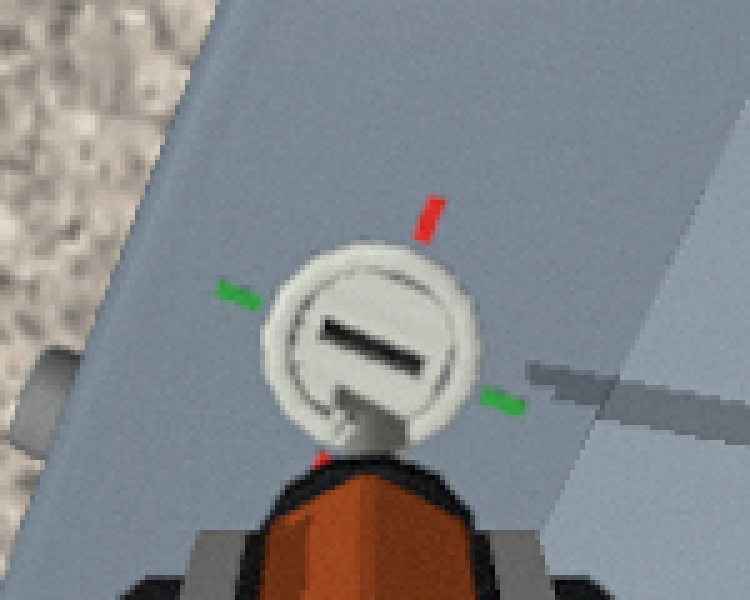

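step_arm:
  plan:
    - [[-35,-27,-4],-1.9]
    - [[-70,-54,-4],-1.9]
    - [[-105,-80,-4],-1.9]
    - [[-140,-107,-4],-1.9]
    - [[-170,-130,-4],-1.9]
    - [[-190,-145.5,-4],-1.9]
    - [[-202.2,-154.9,-4],-1.9]
    - [[-202.2,-154.9,-4],-1.9]
    - [[-202.2,-154.9,-4],-1.9]
    - [[-202.2,-154.9,-4],-1.9]

```text
time: 14.23
eef_pos: [0.4104, -0.2207, 0.2157]
tcp_rot: [[-0.353, 0.935, -0.0], [0.935, 0.353, 0.001], [0.001, -0.0, -1.0]]
contact_force: [0.4, -0.2, -0.9]
opening: 0.252
grip_force: 59.5
```

```bash
python3 st.py
python3 - <<'E'
from h import *
save('wrist','w6.png')
im=cv2.imread('pics/raw_w6.png')
cv2.imwrite('pics/w6c.png',cv2.resize(im[150:270,180:330],None,fx=5,fy=5,interpolation=3))
E
```

```text
14.2333 Ftool [-0.352  0.284  0.875] F [ 0.39  -0.228 -0.875] M [-0.032  0.051 -0.026] psi 110.6945572389375 [ 410.441 -220.703  215.665] 31.931686279966605
```

View pics/w6c.png

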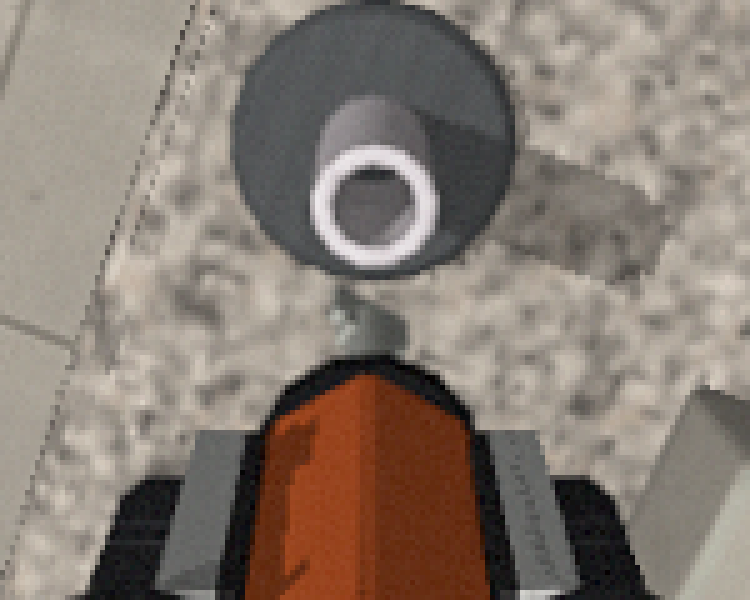

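step_arm:
  plan:
    - [[-0.8,0,20],0]
    - [[-0.8,0,45],0]
    - [[-0.8,0,65],0]
    - [[-0.8,0,80],0]
    - [[-0.8,0,95],0]
    - [[-0.8,0,107],0]
    - [[-0.8,0,115],0]
    - [[-0.8,0,119],0]
    - [[-0.8,0,121],0]
    - [[-0.8,0,121],0]

```text
time: 15.12
eef_pos: [0.411, -0.2218, 0.095]
tcp_rot: [[-0.354, 0.935, -0.0], [0.935, 0.354, 0.0], [0.0, -0.0, -1.0]]
contact_force: [0.5, -0.3, -1.1]
opening: 0.25
grip_force: 59.5
```

step_arm:
  plan:
    - [[0,0,0.5],0]
    - [[0,0,1],0]
    - [[0,0,1.3],0]
    - [[0,0,1.3],0]

```text
time: 15.45
eef_pos: [0.4109, -0.2224, 0.094]
tcp_rot: [[-0.353, 0.936, 0.001], [0.936, 0.353, -0.0], [-0.001, 0.0, -1.0]]
contact_force: [0.0, -0.1, -0.5]
opening: 0.249
grip_force: 59.5
```

step_arm:
  plan:
    - [[0,0,0.5],0]
    - [[0,0,1],0]
    - [[0,0,1.3],0]
    - [[0,0,1.3],0]

```text
time: 15.78
eef_pos: [0.4108, -0.2222, 0.0926]
tcp_rot: [[-0.353, 0.936, 0.0], [0.936, 0.353, -0.0], [-0.0, 0.0, -1.0]]
contact_force: [-0.4, 0.1, 1.9]
opening: 0.247
grip_force: 60.1
```

step_arm:
  plan:
    - [[0,0,0.4],0]
    - [[0,0,0.6],0]
    - [[0,0,0.6],0]

```text
time: 16.03
eef_pos: [0.4108, -0.2223, 0.0925]
tcp_rot: [[-0.353, 0.936, 0.0], [0.936, 0.353, -0.0], [-0.001, 0.0, -1.0]]
contact_force: [-2.3, 1.5, 8.8]
opening: 0.251
grip_force: 60.8
```

step_arm:
  plan:
    - [[0,0,-0.8],0]
    - [[0,0,-0.8],0]
    - [[0,0,-0.8],0]
    - [[0,0,-0.8],0]
    - [[0,0,-0.8],0]
    - [[0,0,-0.8],0]
    - [[0,0,-0.8],0]
    - [[0,0,-0.8],0]
  fingers: 70

```text
time: 16.7
eef_pos: [0.4107, -0.2221, 0.0925]
tcp_rot: [[-0.353, 0.936, -0.0], [0.936, 0.353, 0.0], [0.0, -0.0, -1.0]]
contact_force: [0.5, 0.9, -0.7]
opening: 0.702
grip_force: 0.0
```

step_arm:
  plan:
    - [[0,0,-10],0]
    - [[0,0,-25],0]
    - [[0,0,-50],0]
    - [[0,0,-80],0]
    - [[0,0,-110],0]
    - [[0,0,-140],0]
    - [[0,0,-155],0]
    - [[0,0,-155],0]
    - [[0,0,-155],0]
    - [[0,0,-155],0]

```text
time: 17.53
eef_pos: [0.4102, -0.2217, 0.2466]
tcp_rot: [[-0.353, 0.936, -0.001], [0.936, 0.353, 0.001], [0.001, -0.001, -1.0]]
contact_force: [-0.8, 0.3, -0.2]
opening: 0.698
grip_force: 0.0
```

```bash
python3 st.py
python3 - <<'E'
from h import *
save('wrist','w7.png')
a=cv2.imread('pics/raw_w7.png');b=cv2.imread('pics/raw_w1.png');c=ctrl.camera_model('wrist')
def cent(im):
    h=cv2.cvtColor(im,cv2.COLOR_BGR2HSV);m=cv2.inRange(h,(3,140,50),(18,255,255));m[215:]=0;m[:,:220]=0;m[:,290:]=0
    ys,xs=np.nonzero(m);return len(xs),xs.mean(),ys.mean(),xs.min(),xs.max(),ys.min(),ys.max()
print(cent(a));print(cent(b))
for z in (.13,.065): print(fproj(c,[.411,-.222,z]))
E
```

```text
17.5333 Ftool [ 0.527 -0.637  0.187] F [-0.782  0.269 -0.186] M [-0.018 -0.006 -0.023] psi 110.67773319943892 [ 410.218 -221.749  246.626] 31.84719377084685
(283, np.float64(253.12014134275617), np.float64(182.1731448763251), np.int64(241), np.int64(265), np.int64(173), np.int64(203))
(275, np.float64(252.54909090909092), np.float64(180.62545454545455), np.int64(241), np.int64(264), np.int64(172), np.int64(203))
(np.float64(255.53088616305587), np.float64(202.14664149900503))
(np.float64(255.0749797183874), np.float64(185.25388272459907))
```

```bash
python3 -c "
from workcell import ctrl
print(ctrl.sign_off())"
```

```text
the job is handed in; nothing more can be done
None
```

I turned the cam lock clockwise until its slot lined up with the green marks; the cover then stayed down when I released the pressure. The driver is back in its stand in its original position, and the job was handed in at about 17.5 s; no verdict came back.

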